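# Rest a mixing paddle level in the V supports of its drying rack

### The arm

A 7-joint arm with a two-finger parallel gripper is mounted at the origin on the work surface. World frame = base frame: x ahead of the robot, y to its left, z up, the work surface at z = 0. Lengths are in m, angles in rad, forces in N, time in s.
With the tool pointing down it reaches from about 0.4 to 0.85 m from the base axis. Payload 4.4 kg.
Tool frame: the origin (TCP) lies at the very end of the fingers, on their centre line; the grasp point (between the pads) lies 19 mm behind it; z points along the fingers, y is the line along which they close (so a half turn about z gives the same grasp; the last joint's range is limited). The gripper opens to 94 mm and grips with 3 to 60 N. Pads are 16 mm wide; open, the fingers measure 119 mm over their backs; the gripper's body (75 mm by 177 mm) begins 78 mm behind the grasp point.
Start: joints at [1.177, 0.628, 0.038, 1.517, -0.027, 0.996, -0.02], TCP at [0.209, -0.615, 0.205] pointing down, gripper open.
Joint ranges: [-3.06, 3.06], [-0.37, 2.12], [-1.25, 1.32], [0.18, 2.47], [-1.1, 4.24], [0.23, 1.98], [-2.94, 2.94]. Speed limits (rad/s): [2.57, 2.57, 3.14, 3.14, 3.14, 3.14, 3.14].

### API

Orientations are given as a unit quaternion [x, y, z, w].
In Python, from cell import telemetry, cams, ticket gives the robot as it stands.
- The arm moves only by the tool move_arm, never from a script. Its argument "targets" is a list of rows, each a list of 2 entries, a list of its own where there are three numbers: the shift along the world's x, y, z as a fraction of full scale, then the turn about the world's z as a fraction of full scale. A call has exactly 5 rows; each row is the pose to reach, as a shift and turn from the pose commanded when the call began; what a row does not reach only later rows make up. Full scale, the value 1, is 0.2 m for a shift and 30 degrees for a turn. A row lasts 1/10 s, in which the tool goes at most 50 mm and 8.59 degrees, less where a joint would pass 70% of its speed; a pose out of reach is approached as far as the arm can. A call with a number of a shift or a turn outside -1 to 1 is refused whole. A call with a gripper value outside its range is refused whole. "gripper" is the finger opening in mm, from 0 to 94, set as the call begins (left out, the last holds). The fingers move at their own pace and stop on an object; "squeeze" is the grip in N (left out, the last holds). Time passes only in rows, so rows that repeat a pose let the fingers close, or fill a call up. It gives the time, the measured TCP pose, the force, the opening and the grip force at its end, in the units of the state.
- telemetry.get_state(): the state, without advancing time (a new reading comes with each control period).
- cams.get_image(name): name is "scene" or "top"; returns the picture (400x640x3 uint8, red, green, blue); there is no depth.
- cams.get_calibration(name): a dict with "intrinsics" (3x3 intrinsics, pixels), "position" and "rotation" of the camera in the world. Camera axes: x right, y up, looking along -z (the intrinsics and any distortion apply to the point x, -y, -z); pixel columns grow to the right and rows downward; lengths in m; the calibration is good to about 2 mm. A picture is of the moment at which its call begins. get_calibration takes no time and is no camera call.
- ticket.close_job(): hands the job in; it is judged then, once.
The state is a dict: "time": time; "qpos": joint angles; "joint_vel": joint speeds; "tau": joint torques, N m; "ee_pos": TCP position; "orientation": TCP orientation; "contact_force": force on the tool from outside, world axes, zero at the start; "wrist_torque": the same for the moment, N m; "finger_gap": finger opening in m; "grasp_force": force on a finger pad.
Only numpy, scipy, OpenCV 4.12 (cv2) and the standard library are available. Lean on these libraries where they do the work, as an engineer would, in place of code of your own. Each camera call takes 0.05 s, during which the arm holds its last target. There are 200 camera calls.

### The job

Lift the steel mixing paddle out of the yellow tin and lay it down flat on the black mat, letting go of it. Then take it up again and rest its shaft in both V supports of the wooden rack so that it sits level, with the bladed head over the white drip tray. Set it down each time rather than letting it drop or fall over, and leave the tin and everything else where they are.

Things in the scene. Friction and masses are not known exactly. Their poses are not given: they have to be found in the camera images.
- paddle: Steel mixing paddle, 200 mm long, 0.22 kg, upright in the tin at first. Origin at the end face of its head; its z axis runs along the shaft to the tail. Head, z 0 to 40 mm: four blades 4 mm thick in a cross, 60 mm tip to tip along x and y. Shaft 16 mm thick; collar 22 mm across at z 188 to 200. Centre of mass about z 90. Lying flat, its axis is 22 mm up at the head, 11 mm at the collar.
- paddle_mid (a point): Point on the paddle's shaft axis, 110 mm from the head's end: the part of the shaft that goes midway between the rack's two V supports. Axes as the paddle's.
- tin: Open yellow tin with a green rim, loose, 0.8 kg. Outer diameter 100 mm (rim 104 mm), 85 mm high, inside diameter 94 mm, floor 4 mm thick. Origin at the centre of its underside, z up.
- mat: Black rubber mat fixed on the table, 240 mm along its x, 160 mm along its y, 4 mm thick. Origin at the centre of its underside.
- rack: Fixed plywood drying rack on a 10 mm base, 70 mm wide, x -112 to +172. Origin on the table midway between its two V supports; x runs along them towards the drip tray, z up. V supports: 10 mm thick, at x -50 and +50, 90 degree Vs, lowest point 74 mm and arm tips 107 mm above the table, mouth 50 mm wide. White drip tray: x 73 to 163, 84 mm wide, top 32 mm above the table.
- rack_seat (a point): Where the point paddle_mid comes to when the shaft is seated in both Vs: midway between the supports, 85 mm above the table. Axes as the rack's.
- bowl: Bystander to leave alone: white ceramic bowl, 150 mm across, 55 mm high. Origin at the centre of its underside.
- glue_jar: Bystander to leave alone: white jar with yellow label, 72 mm across, 120 mm high. Origin at the centre of its underside.
- small_bottle: Bystander to leave alone: clear bottle with yellow cap, 48 mm across, 85 mm high. Origin at the centre of its underside.
- tin_lid: Bystander to leave alone: bare steel lid, a disc 102 mm across, 8 mm thick, lying flat. Origin at the centre of its underside.
- stirrer: Bystander to leave alone: flat wooden spatula lying on the table. Origin at the centre of its underside (at the middle of its length).
- stone: Bystander to leave alone: rough grey stone, 124 mm across, 58 mm high. Origin at the centre of its underside.
- case: Bystander to leave alone: black box-shaped carrying case 110 x 150 x 75 mm with a top strap up to 94 mm high. Origin at the centre of its underside.
Not all that is in view belongs to the job. Of the things that look like the paddle, the smallest one is meant.

How it is judged:
By the outcome, as a careful person would: the job done as asked, in the order asked, and still so for the second after the job is handed in, with the robot touching nothing.
It also fails if it takes over 61 s, if anything falls off the work surface, if the arm or the gripper's body presses on something with over 40 N, if the wrist force passes 120 N, or if a joint passes its speed limit or range.

## Working session

There is one attempt and no reset: what is moved stays moved. The work goes in short steps, Python scripts to look and compute and a tool call to move; the robot and the scene stay as the last step left them, time stands still between calls to the robot, and variables do not carry over. Pictures are saved under pics/ and viewed, at most 10 in all, crops included, and the job is handed in when it is done.

Besides the shell and the picture viewer there is one more tool, called after ">>>" as name(argument=value, ...), one argument or row to a line, values as JSON. move_arm: Moves the arm, as the interface text tells. Its arguments: {"type":"object","properties":{"targets":{"type":"array","items":{"type":"array"}},"gripper":{"type":"number"},"squeeze":{"type":"number"}},"required":["targets"]}

```bash
mkdir -p pics; ls; python3 - <<'E'
from cell import telemetry, cams
import cv2
for n in("scene","top"):
    cv2.imwrite(f"pics/{n}0.png",cams.get_image(n)[:,:,::-1])
    c=cams.get_calibration(n);print(n,c)
print(telemetry.get_state())
E
```

```text
pics
scene {'intrinsics': array([[436.13799529,   0.        , 321.6326529 ],
       [  0.        , 436.13799529, 198.29013788],
       [  0.        ,   0.        ,   1.        ]]), 'position': array([1.20762382, 0.17451979, 1.15175056]), 'rotation': array([0.16992948, 0.22336639, 0.77811225, 0.56193661])}
top {'intrinsics': array([[483.04708355,   0.        , 322.93706043],
       [  0.        , 483.04708355, 212.24587951],
       [  0.        ,   0.        ,   1.        ]]), 'position': array([ 0.35947708, -0.01479577,  1.61489337]), 'rotation': array([ 0.04222427, -0.04681903, -0.69998803,  0.71136618])}
{'time': 0.1, 'qpos': array([ 1.17719421,  0.62926482,  0.03841708,  1.51822848, -0.02697509,
        0.99630893, -0.02002746]), 'joint_vel': array([ 2.72723674e-05, -2.38442517e-03, -1.23972021e-03, -3.11951516e-03,
        6.93056823e-05, -1.10343997e-03, -1.38037634e-03]), 'tau': array([ 2.84868387e-03, -5.50784469e+01,  1.14723288e+00, -1.87112010e+01,
       -5.22278273e-02,  1.92673830e-02,  3.25981512e-05]), 'ee_pos': array([ 0.20912477, -0.61482076,  0.20465098]), 'orientation': array([ 9.86597145e-01,  1.63172783e-01, -1.48668963e-04, -8.33028667e-04]), 'contact_force': array([ 0.09295556, -0.12141291, -1.15699288]), 'wrist_torque': array([-0.03885106,  0.03232022, -0.01138355]), 'grasp_force': 0.0, 'finger_gap': 0.09402056004739769}
```

View pics/scene0.png

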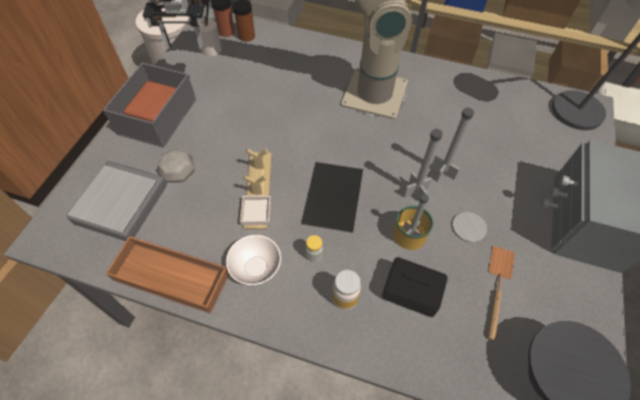

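View pics/top0.png

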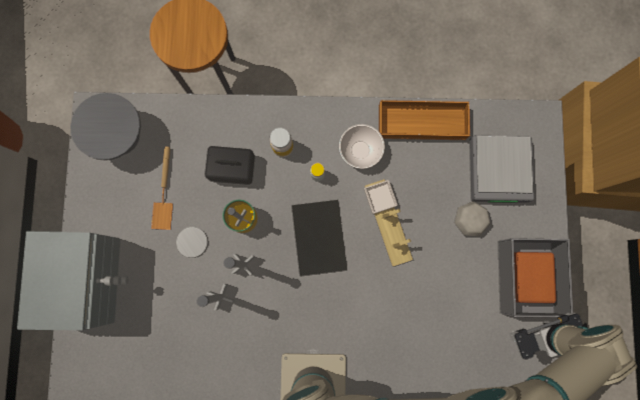

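The scene has a tin at top (239,216) with a paddle in it. Two taller look-alikes stand free at top (235,262) and (212,297), and in the scene view their tops are at (436,135) and (467,114). The one in the tin looks smallest and fits "upright in the tin"; I'll confirm that with an enlarged crop.

```bash
python3 - <<'E'
import cv2,numpy as np
a=cv2.imread("pics/scene0.png")[95:255,380:500];b=cv2.imread("pics/top0.png")[190:315,185:305]
a=cv2.resize(a,(400,533),interpolation=cv2.INTER_CUBIC);b=cv2.resize(b,(400,417),interpolation=cv2.INTER_CUBIC)
c=np.zeros((533,800,3),np.uint8);c[:,:400]=a;c[:417,400:]=b
cv2.imwrite("pics/crop0.png",c)
E
cat > h.py <<'E'
import numpy as np,cv2
from cell import telemetry,cams
from scipy.spatial.transform import Rotation as R
C={n:cams.get_calibration(n) for n in("scene","top")}
def proj(n,P):
    c=C[n];p=R.from_quat(c["rotation"]).inv().apply(np.atleast_2d(P)-c["position"])*[1,-1,-1]
    q=p@c["intrinsics"].T;return q[:,:2]/q[:,2:]
def ray(n,uv):
    c=C[n];d=np.linalg.solve(c["intrinsics"],[uv[0],uv[1],1.])*[1,-1,-1]
    return c["position"],R.from_quat(c["rotation"]).apply(d)
def onz(n,uv,z):
    o,d=ray(n,uv);return o+d*(z-o[2])/d[2]
def tri(us,ut):
    o1,d1=ray("scene",us);o2,d2=ray("top",ut)
    s=np.linalg.lstsq(np.c_[d1,-d2],o2-o1,rcond=None)[0];p=o1+d1*s[0];q=o2+d2*s[1]
    return (p+q)/2,np.linalg.norm(p-q)
E
```

```text
(no output)
```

View pics/crop0.png

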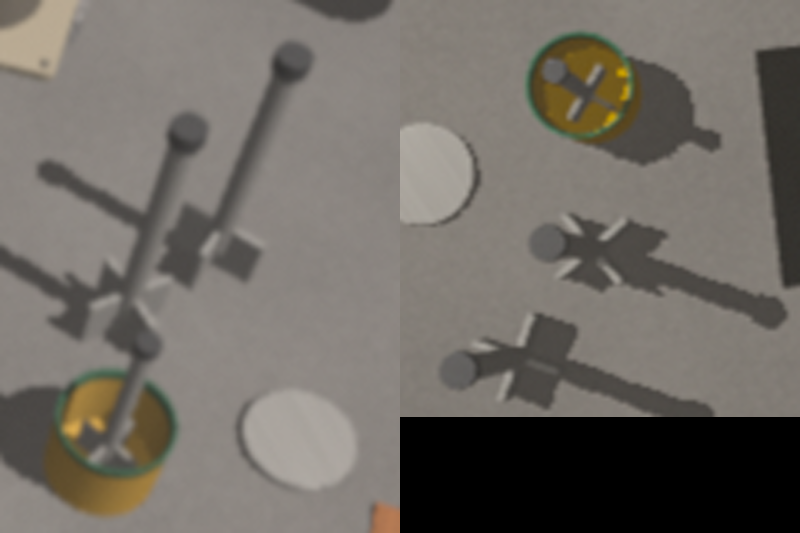

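The crop confirms it: the paddle in the tin, with its tail at scene (424,198) and top (231,211), is clearly the smallest. The two free-standing ones are larger. Next I measure the positions and enlarge the rack.

```bash
python3 - <<'E'
from h import *
np.set_printoptions(precision=4,suppress=True)
print("tail",tri((424.4,197.6),(231.5,210.7)))
print("bigA",tri((436.7,134),(229.4,262.6)),"bigB",tri((467.9,113),(202.7,300.7)))
print("tin rim",tri((415.1,221.6),(239.6,215.5)),onz("top",(239.6,215.5),.085),onz("scene",(415.1,221.6),.085))
print("head",onz("top",(241.1,217.6),.04))
for p in((570,118),(602,66)): print("blade",onz("top",(185+(p[0]-400)/3.333,190+p[1]/3.333),.044))
for n,box in(("top",(280,195,360,285)),("scene",(295,155,370,240))):
    I=cv2.imread(f"pics/{n}0.png");x0,y0,x1,y1=box
    m=(I[y0:y1,x0:x1].max(2)<45).astype(np.uint8)
    k=max(cv2.findContours(m,cv2.RETR_EXTERNAL,cv2.CHAIN_APPROX_NONE)[0],key=cv2.contourArea)
    q=cv2.boxPoints(cv2.minAreaRect(k)) if n=="top" else cv2.approxPolyDP(k,6,True)[:,0]
    print(n,[onz(n,u+[x0,y0],.004)[:2] for u in q])
a=cv2.imread("pics/scene0.png")[140:235,230:285];b=cv2.imread("pics/top0.png")[172:272,355:425]
c=np.zeros((600,800,3),np.uint8);a=cv2.resize(a,None,fx=6,fy=6,interpolation=3);b=cv2.resize(b,None,fx=6,fy=6,interpolation=3)
c[:570,:330]=a;c[:600,350:770]=b
cv2.imwrite("pics/rack0.png",c)
E
```

```text
tail (array([0.5387, 0.2487, 0.2005]), np.float64(0.003358005589068111))
bigA (array([0.3849, 0.2351, 0.2773]), np.float64(0.004358440721351799)) bigB (array([0.2805, 0.3037, 0.2757]), np.float64(0.00371200469714697))
tin rim (array([0.5393, 0.2473, 0.0746]), np.float64(0.006904813743821721)) [0.5385 0.2421 0.085 ] [0.545 0.25  0.085]
head [0.5369 0.2444 0.04  ]
blade [0.5106 0.2594 0.044 ]
blade [0.5624 0.23   0.044 ]Traceback (most recent call last):
  File "<stdin>", line 11, in <module>
ValueError: max() iterable argument is empty
```

```bash
python3 - <<'E'
from h import *
np.set_printoptions(precision=4,suppress=True)
for n,box in(("top",(280,195,360,285)),("scene",(295,155,370,240))):
    I=cv2.imread(f"pics/{n}0.png");x0,y0,x1,y1=box
    g=cv2.cvtColor(I,cv2.COLOR_BGR2GRAY)[y0:y1,x0:x1]
    t,m=cv2.threshold(g,0,1,cv2.THRESH_BINARY_INV|cv2.THRESH_OTSU)
    k=max(cv2.findContours(m,cv2.RETR_EXTERNAL,cv2.CHAIN_APPROX_NONE)[0],key=cv2.contourArea)
    q=cv2.boxPoints(cv2.minAreaRect(k)) if n=="top" else cv2.approxPolyDP(k,6,True)[:,0]
    print(n,t,[onz(n,u+[x0,y0],.004)[:2] for u in q])
a=cv2.imread("pics/scene0.png")[140:235,230:285];b=cv2.imread("pics/top0.png")[172:272,355:425]
c=np.zeros((600,800,3),np.uint8);a=cv2.resize(a,None,fx=6,fy=6,interpolation=3);b=cv2.resize(b,None,fx=6,fy=6,interpolation=3)
c[:570,:330]=a;c[:600,350:770]=b
cv2.imwrite("pics/rack0.png",c)
E
```

```text
top 88.0 [array([0.5874, 0.0849]), array([ 0.6096, -0.0757]), array([ 0.3711, -0.1068]), array([0.3498, 0.0509])]
scene 93.0 [array([ 0.3762, -0.1006]), array([ 0.6059, -0.0715]), array([0.5908, 0.0811]), array([0.3552, 0.0509])]
```

View pics/rack0.png

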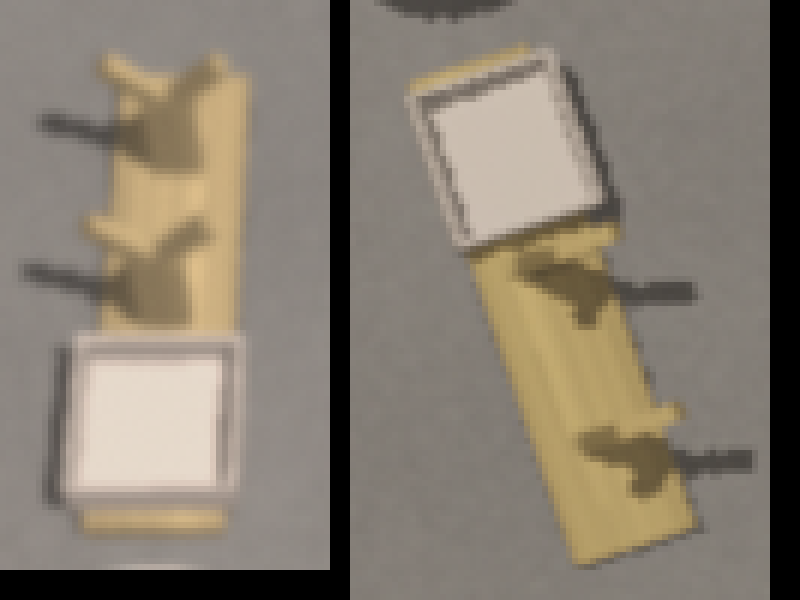

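```bash
cat > rackfit.py <<'E'
from h import *
from scipy.optimize import least_squares
np.set_printoptions(precision=4,suppress=True)
T=[((575,566),(-.112,.035,.01)),((702,528),(-.112,-.035,.01)),((407,95),(.163,.042,.032)),((552,47),(.163,-.042,.032)),((463,253),(.073,.042,.032)),((617,212),(.073,-.042,.032))]
S=[((62,500),(.163,-.042,.032)),((235,497),(.163,.042,.032)),((80,335),(.073,-.042,.032)),((246,333),(.073,.042,.032)),((105,58),(-.05,-.026,.107)),((220,58),(-.05,.026,.107)),((90,222),(.05,-.026,.107)),((207,226),(.05,.026,.107)),((250,72),(-.112,.035,.01))]
def cv(L,x0,y0,sh): return np.array([[(u-sh+.5)/6-.5+x0,(v+.5)/6-.5+y0] for (u,v),_ in L])
t=cv(T,355,172,350);s=cv(S,230,140,0)
def f(p,sep=False):
    W=lambda L:R.from_euler("z",p[2]).apply([q for _,q in L])+[p[0],p[1],0]
    a=proj("top",W(T))-t;b=proj("scene",W(S))-s
    return np.r_[a.ravel(),b.ravel()]
r=least_squares(f,[.5,-.17,.3],loss="soft_l1");print(r.x,np.degrees(r.x[2]));print(f(r.x).reshape(-1,2))
for sl in(slice(0,12),slice(12,30)):
    q=least_squares(lambda p:f(p)[sl],r.x,loss="soft_l1");print(q.x,np.degrees(q.x[2]))
E
python3 rackfit.py
```

```text
[ 0.5065 -0.2505  0.3321] 19.028286832204998
[[-0.3476 -0.4412]
 [-1.5751 -0.7194]
 [-0.4474 -0.4049]
 [-0.7782 -0.0972]
 [-1.0391 -1.2262]
 [-2.7342 -2.1975]
 [-0.0408 -1.9679]
 [-0.2498 -1.6795]
 [-0.5409 -0.1371]
 [-0.6269  0.0247]
 [ 0.3995 -1.0662]
 [-1.7321 -1.1355]
 [ 0.3321 -1.8129]
 [-1.4153 -2.5733]
 [-0.1811  0.5023]]
[ 0.5041 -0.2539  0.3321] 19.025330090317212
[ 0.5103 -0.2476  0.3315] 18.991915685111184
```

The rack lies at yaw 19° with its seat near (0.506,-0.25). The mat centre is at (0.481,-0.01) with yaw 7.3°. The paddle is vertical at (0.538,0.248), with its blades at -29.5° and 60.5°. I raise the arm and move over the tin.

>>> move_arm(
  targets=[
    [[0.1,0.1,0.1],-0.02],
    [[0.3,0.3,0.2],-0.04],
    [[0.5,0.5,0.3],-0.06],
    [[0.65,0.65,0.33],-0.09],
    [[0.8,0.8,0.33],-0.11],
  ],
  gripper=94,
  squeeze=30,
)

```text
time: 0.6
ee_pos: [0.3672, -0.4579, 0.2724]
orientation: [0.991, 0.134, 0.001, 0.001]
contact_force: [0.7, -0.5, 0.1]
finger_gap: 0.0942
grasp_force: 0.0
```

>>> move_arm(
  targets=[
    [[0.16,0.18,0],0],
    [[0.32,0.36,0],0],
    [[0.48,0.54,0],0],
    [[0.64,0.72,0],0],
    [[0.8,0.9,0],0],
  ],
)

```text
time: 1.1
ee_pos: [0.5267, -0.2771, 0.271]
orientation: [0.991, 0.135, -0.0, -0.0]
contact_force: [1.1, -0.5, -0.2]
finger_gap: 0.0941
grasp_force: 0.0
```

>>> move_arm(
  targets=[
    [[0.05,0.2,0],0],
    [[0.05,0.4,0],0],
    [[0.05,0.6,0],0],
    [[0.05,0.8,0],0],
    [[0.05,1,0],0],
  ],
)

```text
time: 1.6
ee_pos: [0.5354, -0.0771, 0.2709]
orientation: [0.991, 0.135, -0.0, -0.0]
contact_force: [0.2, -0.2, 0.6]
finger_gap: 0.0942
grasp_force: 0.0
```

>>> move_arm(
  targets=[
    [[0,0.2,0],0],
    [[0,0.4,0],0],
    [[0,0.6,0],0],
    [[0,0.8,0],0],
    [[0,1,0],0],
  ],
)

```text
time: 2.1
ee_pos: [0.5354, 0.1227, 0.271]
orientation: [0.991, 0.135, -0.0, 0.0]
contact_force: [-0.7, 0.0, -1.9]
finger_gap: 0.094
grasp_force: 0.0
```

>>> move_arm(
  targets=[
    [[0,0.18,0],0],
    [[0,0.35,0],0],
    [[0,0.5,0],0],
    [[0,0.6,0],0],
    [[0,0.62,0],0],
  ],
)

```text
time: 2.6
ee_pos: [0.5348, 0.2484, 0.2707]
orientation: [0.991, 0.137, -0.001, -0.001]
contact_force: [-0.7, 0.4, 0.0]
finger_gap: 0.0941
grasp_force: 0.0
```

>>> move_arm(
  targets=[
    [[0.01,0,-0.1],0],
    [[0.015,0,-0.25],0],
    [[0.015,0,-0.4],0],
    [[0.015,0,-0.5],0],
    [[0.015,0,-0.5],0],
  ],
)

```text
time: 3.1
ee_pos: [0.537, 0.2424, 0.1683]
orientation: [0.991, 0.134, -0.003, 0.002]
contact_force: [-0.8, -0.4, 0.2]
finger_gap: 0.0939
grasp_force: 0.0
```

>>> move_arm(
  targets=[
    [[0,0,-0.08],0],
    [[0,0,-0.16],0],
    [[0,0,-0.22],0],
    [[0,0,-0.255],0],
    [[0,0,-0.255],0],
  ],
)

```text
time: 3.6
ee_pos: [0.5387, 0.2447, 0.1199]
orientation: [0.991, 0.135, -0.0, 0.0]
contact_force: [0.0, -0.1, -0.4]
finger_gap: 0.0939
grasp_force: 0.0
```

```bash
cat > pic.py <<'E'
import sys
from h import *
# pic.py out  sx0 sy0 sx1 sy1  tx0 ty0 tx1 ty1 scale
o=sys.argv[1];v=list(map(int,sys.argv[2:11]));k=v[8];P=[]
for n,b in(("scene",v[:4]),("top",v[4:8])):
    I=cams.get_image(n)[:,:,::-1];cv2.imwrite(f"pics/{o}_{n}.png",I)
    P.append(cv2.resize(I[b[1]:b[3],b[0]:b[2]],None,fx=k,fy=k,interpolation=3))
H=max(p.shape[0] for p in P)
P=[cv2.copyMakeBorder(p,0,H-p.shape[0],0,6,0) for p in P]
c=np.hstack(P);print(c.shape,[p.shape[1] for p in P]);cv2.imwrite(f"pics/{o}.png",c)
s=telemetry.get_state();print(s["time"],s["ee_pos"],s["orientation"],s["contact_force"],s["finger_gap"])
E
python3 pic.py grip 365 130 475 260 190 160 310 290 4
```

```text
(520, 932, 3) [446, 486]
3.7 [0.53936907 0.24527723 0.12083585] [ 9.90898813e-01  1.34608047e-01  4.55286077e-04 -9.85966447e-05] [-0.09823991  0.2771837  -0.56735581] 0.09375584964093996
```

View pics/grip.png

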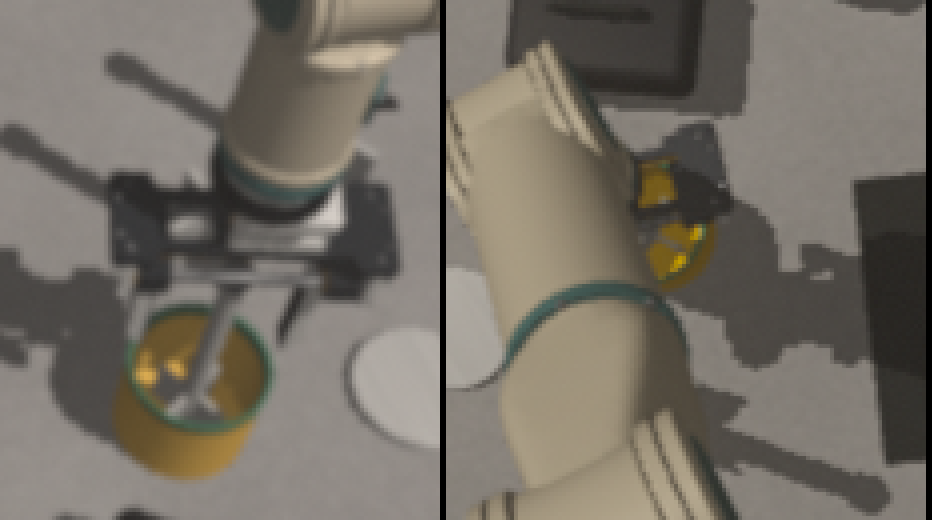

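The shaft, in the scene half of the crop from (230,290) to (190,400), runs up between the fingers, which are clear of the rim. I close the gripper.

>>> move_arm(
  targets=[
    [[0,0,0],0],
    [[0,0,0],0],
    [[0,0,0],0],
    [[0,0,0],0],
    [[0,0,0],0],
  ],
  gripper=0,
  squeeze=30,
)

```text
time: 4.2
ee_pos: [0.5389, 0.2453, 0.1204]
orientation: [0.991, 0.135, 0.0, -0.0]
contact_force: [-0.6, -0.1, -0.7]
finger_gap: 0.0571
grasp_force: 0.0
```

>>> move_arm(
  targets=[
    [[0,0,0],0],
    [[0,0,0],0],
    [[0,0,0],0],
    [[0,0,0],0],
    [[0,0,0],0],
  ],
)

```text
time: 4.7
ee_pos: [0.5389, 0.2453, 0.1203]
orientation: [0.991, 0.135, 0.0, -0.0]
contact_force: [-0.3, -0.5, -0.7]
finger_gap: 0.0181
grasp_force: 30.0
```

>>> move_arm(
  targets=[
    [[0,0,0.05],0],
    [[0,0,0.2],0],
    [[0,0,0.4],0],
    [[0,0,0.55],0],
    [[0,0,0.6],0],
  ],
)

```text
time: 5.2
ee_pos: [0.5406, 0.246, 0.244]
orientation: [0.991, 0.135, 0.003, -0.001]
contact_force: [1.2, 0.5, -2.1]
finger_gap: 0.0183
grasp_force: 30.0
```

>>> move_arm(
  targets=[
    [[0,-0.1,0],0],
    [[0.05,-0.25,0],-0.05],
    [[0.12,-0.4,0],-0.1],
    [[0.2,-0.55,0],-0.15],
    [[0.27,-0.7,0],-0.2],
  ],
)

```text
time: 5.7
ee_pos: [0.5926, 0.1038, 0.2392]
orientation: [0.997, 0.082, -0.001, 0.0]
contact_force: [-0.7, 1.0, -1.5]
finger_gap: 0.0184
grasp_force: 30.0
```

>>> move_arm(
  targets=[
    [[0,-0.12,0],-0.03],
    [[0,-0.25,0],-0.07],
    [[0,-0.38,0],-0.07],
    [[0,-0.46,0],-0.07],
    [[0,-0.5,0],-0.07],
  ],
)

```text
time: 6.2
ee_pos: [0.5923, 0.0033, 0.2395]
orientation: [0.998, 0.063, -0.001, 0.0]
contact_force: [0.7, -0.6, -1.3]
finger_gap: 0.0181
grasp_force: 30.0
```

```bash
python3 pic.py held 300 90 410 260 275 130 365 290 4
```

```text
(680, 812, 3) [446, 366]
6.3 [0.59263954 0.00449885 0.2398715 ] [ 9.97969972e-01  6.36850901e-02 -3.78430815e-04  2.77582126e-05] [ 0.24889327  0.34137019 -2.22113954] 0.017982476820976024
```

View pics/held.png

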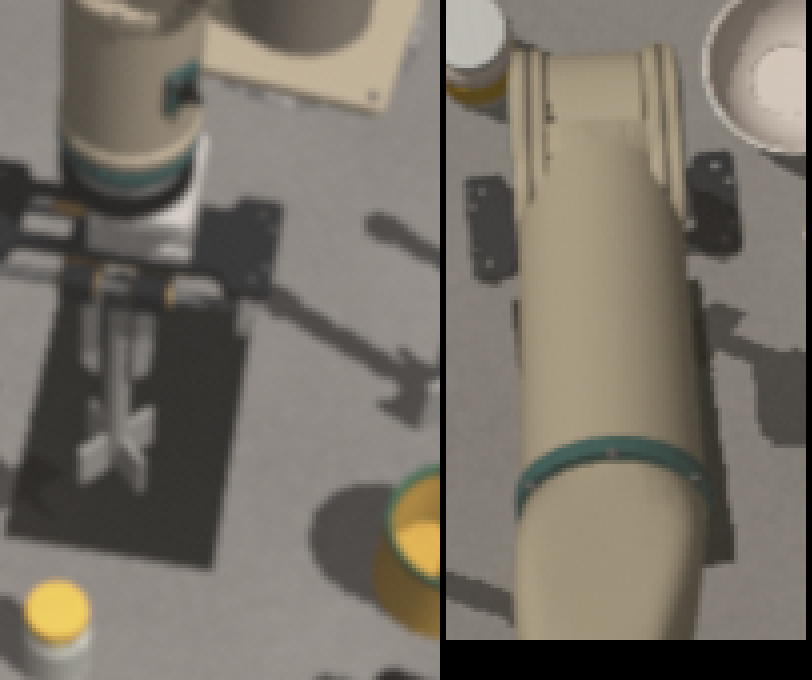

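>>> move_arm(
  targets=[
    [[0,0,-0.1],0],
    [[0,0,-0.25],0],
    [[0,0,-0.4],0],
    [[0,0,-0.5],0],
    [[0,0,-0.56],0],
  ],
)

```text
time: 6.8
ee_pos: [0.5919, 0.0075, 0.1264]
orientation: [0.998, 0.066, -0.001, -0.001]
contact_force: [0.3, 0.8, -1.0]
finger_gap: 0.0181
grasp_force: 30.0
```

>>> move_arm(
  targets=[
    [[0,0,-0.01],0],
    [[0,0,-0.02],0],
    [[0,0,-0.03],0],
    [[0,0,-0.03],0],
    [[0,0,-0.03],0],
  ],
)

```text
time: 7.3
ee_pos: [0.5934, 0.0052, 0.123]
orientation: [0.998, 0.064, 0.001, -0.0]
contact_force: [-0.7, 0.3, -2.0]
finger_gap: 0.0181
grasp_force: 30.0
```

```bash
cat > arc.py <<'E'
import numpy as np
# steps of the tail arc about the head's tail-side edge: print shift per 5 rows (fractions of 0.2 m), direction yaw 7.3 deg
import sys
s,n,th1=float(sys.argv[1]),int(sys.argv[2]),float(sys.argv[3]);d=np.array([np.cos(np.radians(7.3)),np.sin(np.radians(7.3))])
th=np.radians(np.linspace(0,th1,n*5+1));h=.022*np.cos(th)-s*np.sin(th);z=.022*np.sin(th)+s*np.cos(th)
for c in range(n):
    print(round(np.degrees(th[c*5+5]),1),round(h[c*5+5]-.022,4),round(z[c*5+5]-s,4),[[[round(float(x),3) for x in (*(d*(h[c*5+i]-h[c*5])/.2),(z[c*5+i]-z[c*5])/.2)],0] for i in range(1,6)])
E
python3 arc.py .135 6 90
```

```text
15.0 -0.0357 0.0011 [[[-0.035, -0.005, 0.005], 0], [[-0.071, -0.009, 0.008], 0], [[-0.106, -0.014, 0.009], 0], [[-0.142, -0.018, 0.008], 0], [[-0.177, -0.023, 0.005], 0]]
30.0 -0.0704 -0.0071 [[[-0.035, -0.005, -0.005], 0], [[-0.07, -0.009, -0.011], 0], [[-0.105, -0.013, -0.019], 0], [[-0.139, -0.018, -0.029], 0], [[-0.172, -0.022, -0.041], 0]]
45.0 -0.1019 -0.024 [[[-0.033, -0.004, -0.014], 0], [[-0.065, -0.008, -0.029], 0], [[-0.096, -0.012, -0.046], 0], [[-0.127, -0.016, -0.064], 0], [[-0.156, -0.02, -0.084], 0]]
60.0 -0.1279 -0.0484 [[[-0.028, -0.004, -0.022], 0], [[-0.055, -0.007, -0.045], 0], [[-0.081, -0.01, -0.069], 0], [[-0.106, -0.014, -0.095], 0], [[-0.129, -0.017, -0.122], 0]]
75.0 -0.1467 -0.0788 [[[-0.022, -0.003, -0.028], 0], [[-0.042, -0.005, -0.058], 0], [[-0.061, -0.008, -0.088], 0], [[-0.078, -0.01, -0.12], 0], [[-0.093, -0.012, -0.152], 0]]
90.0 -0.157 -0.113 [[[-0.014, -0.002, -0.033], 0], [[-0.026, -0.003, -0.067], 0], [[-0.036, -0.005, -0.101], 0], [[-0.044, -0.006, -0.136], 0], [[-0.051, -0.007, -0.171], 0]]
```

>>> move_arm(
  targets=[
    [[0,0,-0.01],0],
    [[0,0,-0.015],0],
    [[0,0,-0.02],0],
    [[0,0,-0.02],0],
    [[0,0,-0.02],0],
  ],
)

```text
time: 7.8
ee_pos: [0.595, 0.0055, 0.12]
orientation: [0.998, 0.064, 0.002, -0.0]
contact_force: [0.1, 0.7, 7.5]
finger_gap: 0.0181
grasp_force: 30.0
```

```bash
python3 -c "
from cell import telemetry as t
s=t.get_state();print(s['contact_force'],s['ee_pos'],s['wrist_torque'])"
```

```text
[0.1399573  0.71379661 7.4866818 ] [0.59498546 0.00554798 0.12000594] [0.09659354 0.00680628 0.0209264 ]
```

>>> move_arm(
  targets=[
    [[0,0,0],0],
    [[0,0,-0.005],0],
    [[0,0,-0.005],0],
    [[0,0,-0.005],0],
    [[0,0,-0.005],0],
  ],
)

```text
time: 8.3
ee_pos: [0.5959, 0.0056, 0.1199]
orientation: [0.998, 0.064, 0.003, -0.0]
contact_force: [-0.3, 0.4, 10.5]
finger_gap: 0.0183
grasp_force: 30.0
```

>>> move_arm(
  targets=[
    [[0,0,0],0],
    [[0,0,0],0],
    [[-0.03,-0.005,0.005],0],
    [[-0.07,-0.01,0.008],0],
    [[-0.105,-0.015,0.008],0],
  ],
  squeeze=5,
)

```text
time: 8.8
ee_pos: [0.5723, 0.0024, 0.1198]
orientation: [0.998, 0.064, 0.001, -0.0]
contact_force: [-0.6, 1.2, 5.6]
finger_gap: 0.019
grasp_force: 5.0
```

>>> move_arm(
  targets=[
    [[-0.035,-0.005,0],0],
    [[-0.07,-0.01,-0.005],0],
    [[-0.105,-0.015,-0.01],0],
    [[-0.14,-0.02,-0.015],0],
    [[-0.175,-0.022,-0.025],0],
  ],
)

```text
time: 9.3
ee_pos: [0.5362, -0.0025, 0.1143]
orientation: [0.998, 0.064, 0.0, 0.0]
contact_force: [-1.1, -1.1, 7.6]
finger_gap: 0.0189
grasp_force: 5.0
```

```bash
python3 pic.py tilt 295 100 405 250 275 130 355 280 4
```

```text
(600, 772, 3) [446, 326]
9.4 [ 0.53496435 -0.00258384  0.11402295] [ 9.97936823e-01  6.41950843e-02 -1.03726407e-03  1.07434705e-04] [-0.5732965  -0.59503479  5.71364364] 0.018974570707492706
```

View pics/tilt.png

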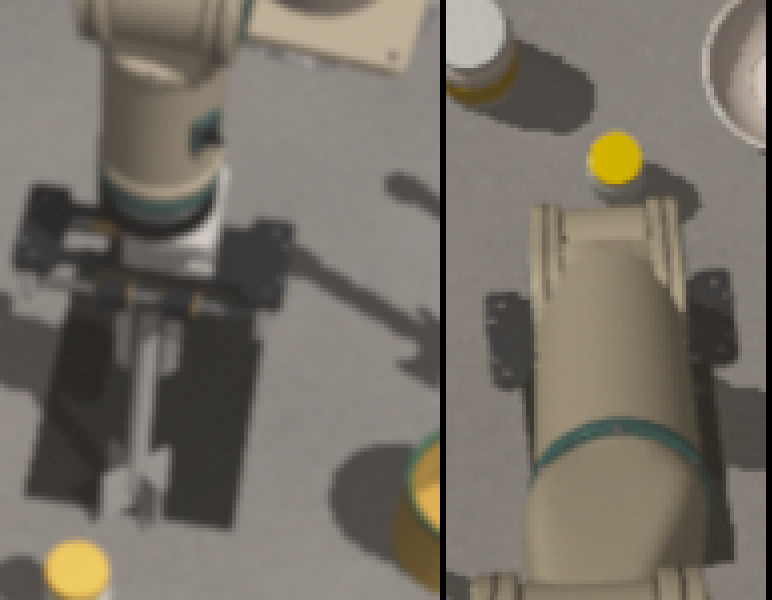

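The paddle is tipping as planned: its head stays at scene (330,218) and the shaft leans back in the pads. I continue the arc.

>>> move_arm(
  targets=[
    [[-0.04,-0.005,-0.015],0],
    [[-0.08,-0.01,-0.03],0],
    [[-0.12,-0.015,-0.05],0],
    [[-0.16,-0.02,-0.07],0],
    [[-0.2,-0.025,-0.095],0],
  ],
)

```text
time: 9.9
ee_pos: [0.4948, -0.0077, 0.095]
orientation: [0.998, 0.064, -0.001, 0.0]
contact_force: [-2.9, -1.3, 7.8]
finger_gap: 0.0185
grasp_force: 5.0
```

>>> move_arm(
  targets=[
    [[-0.028,-0.004,-0.022],0],
    [[-0.055,-0.007,-0.045],0],
    [[-0.08,-0.01,-0.07],0],
    [[-0.105,-0.014,-0.095],0],
    [[-0.13,-0.017,-0.122],0],
  ],
)

```text
time: 10.4
ee_pos: [0.4674, -0.0113, 0.0702]
orientation: [0.998, 0.064, -0.003, 0.0]
contact_force: [-4.1, -0.9, 6.8]
finger_gap: 0.0186
grasp_force: 5.0
```

>>> move_arm(
  targets=[
    [[-0.022,-0.003,-0.028],0],
    [[-0.042,-0.005,-0.058],0],
    [[-0.06,-0.008,-0.088],0],
    [[-0.078,-0.01,-0.12],0],
    [[-0.093,-0.012,-0.15],0],
  ],
)

```text
time: 10.9
ee_pos: [0.4501, -0.0134, 0.0399]
orientation: [0.998, 0.064, -0.002, 0.0]
contact_force: [-2.5, -1.6, 2.0]
finger_gap: 0.0187
grasp_force: 5.0
```

>>> move_arm(
  targets=[
    [[-0.014,-0.002,-0.033],0],
    [[-0.026,-0.003,-0.067],0],
    [[-0.036,-0.005,-0.1],0],
    [[-0.04,-0.006,-0.12],0],
    [[-0.045,-0.006,-0.135],0],
  ],
)

```text
time: 11.4
ee_pos: [0.4435, -0.0139, 0.0129]
orientation: [0.998, 0.064, -0.0, 0.0]
contact_force: [-2.3, 0.3, -0.7]
finger_gap: 0.0184
grasp_force: 5.0
```

```bash
python3 pic.py low 295 100 405 250 275 130 355 280 4
```

```text
(600, 772, 3) [446, 326]
11.5 [ 0.44366929 -0.01385999  0.01291863] [ 9.97884167e-01  6.50123500e-02  1.51019698e-04 -7.49031244e-04] [-0.44411114  0.5045685   0.33008555] 0.01863804989680973
```

View pics/low.png

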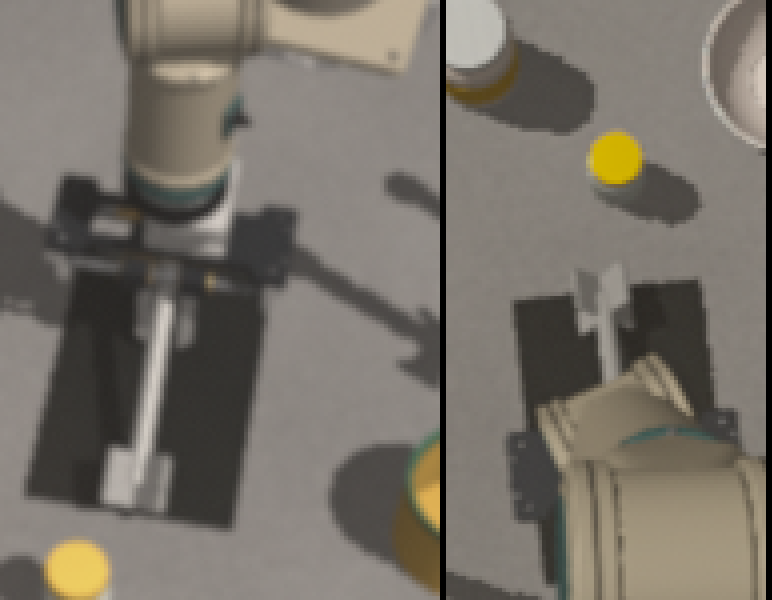

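```bash
python3 - <<'E'
from h import *
np.set_printoptions(precision=4,suppress=True)
for p in((125,512),(165,500)): print(onz("scene",(295+p[0]/4-.4,100+p[1]/4-.4),.004))
for p in((597-446,335),(632-446,330),(580-446,270),(620-446,265)): print(onz("top",(275+p[0]/4-.4,130+p[1]/4-.4),.04))
d=np.array([np.cos(np.radians(7.3)),np.sin(np.radians(7.3)),0])
print("exp tip lines",proj("scene",np.array([.4437,-.0139,.0])+np.array([0,0,.026])+d*.135),proj("scene",[.4437,-.0139,.032]))
E
```

```text
[0.6004 0.0055 0.004 ]
[0.581  0.0309 0.004 ]
[0.5548 0.0112 0.04  ]
[ 0.5594 -0.0174  0.04  ]
[0.6086 0.0262 0.04  ]
[ 0.6133 -0.0067  0.04  ]
exp tip lines [[327.6296 217.4727]] [[335.4373 179.9089]]
```

>>> move_arm(
  targets=[
    [[-0.015,-0.002,-0.005],0],
    [[-0.03,-0.004,-0.015],0],
    [[-0.05,-0.007,-0.025],0],
    [[-0.05,-0.007,-0.032],0],
    [[-0.05,-0.007,-0.032],0],
  ],
  squeeze=3,
)

```text
time: 12.0
ee_pos: [0.4332, -0.0156, 0.007]
orientation: [0.998, 0.064, -0.0, -0.0]
contact_force: [-1.0, -0.2, -0.3]
finger_gap: 0.0187
grasp_force: 3.0
```

>>> move_arm(
  targets=[
    [[0,0,0],0],
    [[0,0,0],0],
    [[0,0,0],0],
    [[0,0,0],0],
    [[0,0,0],0],
  ],
  gripper=20,
)

```text
time: 12.5
ee_pos: [0.4334, -0.0155, 0.0073]
orientation: [0.998, 0.064, -0.0, 0.0]
contact_force: [-0.6, 0.3, 1.0]
finger_gap: 0.0199
grasp_force: 0.0
```

>>> move_arm(
  targets=[
    [[0,0,0],0],
    [[0,0,0],0],
    [[0,0,0],0],
    [[0,0,0],0],
    [[0,0,0],0],
  ],
  gripper=50,
)

```text
time: 13.0
ee_pos: [0.4332, -0.0156, 0.0072]
orientation: [0.998, 0.064, -0.0, 0.0]
contact_force: [0.5, 0.1, 0.1]
finger_gap: 0.0496
grasp_force: 0.0
```

>>> move_arm(
  targets=[
    [[0,0,0.1],0],
    [[0,0,0.3],0],
    [[0,0,0.5],0],
    [[0,-0.1,0.7],0],
    [[0,-0.3,0.8],0],
  ],
)

```text
time: 13.5
ee_pos: [0.4351, -0.0735, 0.1704]
orientation: [0.998, 0.067, 0.003, -0.0]
contact_force: [1.5, 0.0, -0.5]
finger_gap: 0.05
grasp_force: 0.0
```

>>> move_arm(
  targets=[
    [[0,-0.2,0],0],
    [[0,-0.4,0],0],
    [[0,-0.6,0],0],
    [[0,-0.8,0],0],
    [[0,-0.9,0],0],
  ],
)

```text
time: 14.0
ee_pos: [0.4322, -0.2597, 0.1669]
orientation: [0.998, 0.062, -0.001, 0.001]
contact_force: [-0.3, 1.1, 0.1]
finger_gap: 0.0501
grasp_force: 0.0
```

```bash
python3 pic.py flat 290 145 390 245 280 190 370 290 4
```

```text
(400, 772, 3) [406, 366]
14.1 [ 0.43228488 -0.25899973  0.16667689] [ 9.98120188e-01  6.12835767e-02 -4.94334128e-04  4.10684464e-04] [-0.04305988  0.10937432 -0.72417541] 0.04991764859913053
```

View pics/flat.png

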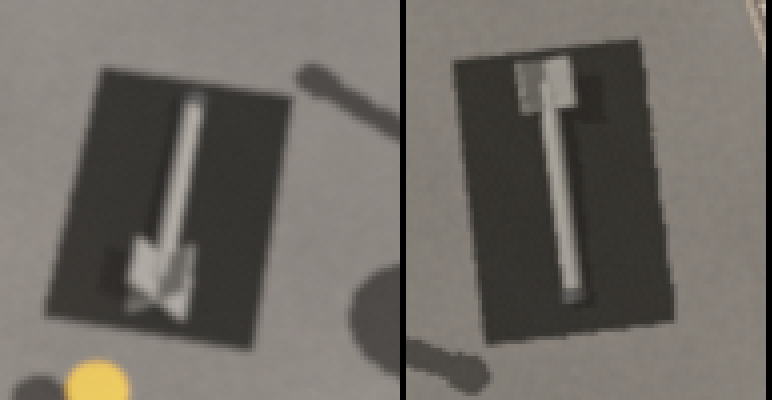

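The paddle lies flat and fully on the mat, free of the gripper. Its tail is at top (322,264) and scene (338,168), and its head end is at top (315,205) and scene (329,220).

```bash
python3 - <<'E'
from h import *
np.set_printoptions(precision=4,suppress=True)
A=[onz("top",(321.4,264.0),.015),onz("scene",(338,168),.015)]
B=[onz("top",(314.6,204.3),.026),onz("scene",(328.9,219.6),.026)]
print(A,B)
for a,b in zip(A,B): print(np.linalg.norm(a-b),np.degrees(np.arctan2(*(b-a)[1::-1])))
a=(A[0]+A[1])/2;b=(B[0]+B[1])/2;u=(b-a)/np.linalg.norm(b-a);c=(a+b)/2
print("mid100",c,"s=105:",c-u*.005)
print("lateral of TCP(.4333,-.0155) to axis",np.cross(u[:2],np.array([.4333,-.0155])-a[:2]), "s there", .2-np.dot(u[:2],np.array([.4333,-.0155])-a[:2]))
E
```

```text
[array([ 0.3903, -0.0212,  0.015 ]), array([ 0.3845, -0.0228,  0.015 ])] [array([0.587 , 0.0046, 0.026 ]), array([0.5834, 0.0091, 0.026 ])]
0.19863611100574727 7.47392866753655
0.20172286435106024 9.084027034065342
mid100 [ 0.4863 -0.0076  0.0205] s=105: [ 0.4813 -0.0083  0.0202]
lateral of TCP(.4333,-.0155) to axis -0.0001830108352476002 s there 0.15371306218648972<stdin>:9: DeprecationWarning: Arrays of 2-dimensional vectors are deprecated. Use arrays of 3-dimensional vectors instead. (deprecated in NumPy 2.0)
```

>>> move_arm(
  targets=[
    [[0.05,0.2,0],0],
    [[0.1,0.45,0],0],
    [[0.15,0.65,0],0],
    [[0.2,0.85,0],0.03],
    [[0.26,1,0],0.03],
  ],
)

```text
time: 14.6
ee_pos: [0.4844, -0.0509, 0.1674]
orientation: [0.997, 0.075, -0.0, -0.001]
contact_force: [0.4, -0.9, -0.6]
finger_gap: 0.0499
grasp_force: 0.0
```

>>> move_arm(
  targets=[
    [[0,0.2,0],0],
    [[0,0.255,-0.05],0],
    [[0,0.255,-0.25],0],
    [[0,0.255,-0.4],0],
    [[0,0.255,-0.55],0],
  ],
)

```text
time: 15.1
ee_pos: [0.4843, -0.0026, 0.0563]
orientation: [0.997, 0.074, -0.0, -0.0]
contact_force: [0.6, 0.3, 0.2]
finger_gap: 0.0497
grasp_force: 0.0
```

>>> move_arm(
  targets=[
    [[0,0,-0.07],0],
    [[0,0,-0.13],0],
    [[0,0,-0.18],0],
    [[0,0,-0.22],0],
    [[0,0,-0.22],0],
  ],
)

```text
time: 15.6
ee_pos: [0.4849, -0.0044, 0.0127]
orientation: [0.997, 0.072, -0.001, 0.0]
contact_force: [-0.1, 0.4, 0.7]
finger_gap: 0.0498
grasp_force: 0.0
```

>>> move_arm(
  targets=[
    [[0,-0.015,-0.013],0],
    [[0,-0.015,-0.026],0],
    [[0,-0.015,-0.026],0],
    [[0,-0.015,-0.026],0],
    [[0,-0.015,-0.026],0],
  ],
)

```text
time: 16.1
ee_pos: [0.4854, -0.0076, 0.0082]
orientation: [0.997, 0.072, 0.0, -0.0]
contact_force: [0.6, -0.6, 0.6]
finger_gap: 0.0499
grasp_force: 0.0
```

>>> move_arm(
  targets=[
    [[0,0,0],0],
    [[0,0,0],0],
    [[0,0,0],0],
    [[0,0,0],0],
    [[0,0,0],0],
  ],
  gripper=0,
  squeeze=30,
)

```text
time: 16.6
ee_pos: [0.4852, -0.0077, 0.008]
orientation: [0.997, 0.072, -0.0, 0.0]
contact_force: [-0.3, -0.2, 0.3]
finger_gap: 0.0151
grasp_force: 30.0
```

>>> move_arm(
  targets=[
    [[0,0,0.01],0],
    [[0,0,0.03],0],
    [[0,0,0.1],0],
    [[0,0,0.2],0],
    [[0,0,0.3],0],
  ],
)

```text
time: 17.1
ee_pos: [0.4847, -0.0076, 0.0686]
orientation: [0.997, 0.072, -0.001, -0.0]
contact_force: [-0.9, -0.4, -2.2]
finger_gap: 0.015
grasp_force: 30.0
```

>>> move_arm(
  targets=[
    [[0,0,0.15],0],
    [[0.02,-0.05,0.3],0.05],
    [[0.05,-0.2,0.45],0.1],
    [[0.08,-0.35,0.5],0.2],
    [[0.1,-0.5,0.5],0.3],
  ],
)

```text
time: 17.6
ee_pos: [0.5066, -0.1088, 0.1702]
orientation: [0.988, 0.151, 0.002, 0.001]
contact_force: [-0.4, -0.4, -1.4]
finger_gap: 0.0151
grasp_force: 30.0
```

>>> move_arm(
  targets=[
    [[0.01,-0.2,0],0.06],
    [[0.02,-0.4,0],0.06],
    [[0.03,-0.55,0],0.06],
    [[0.04,-0.65,0],0.06],
    [[0.045,-0.7,0],0.06],
  ],
)

```text
time: 18.1
ee_pos: [0.5134, -0.2502, 0.1677]
orientation: [0.986, 0.164, -0.001, 0.0]
contact_force: [0.4, 0.0, -2.5]
finger_gap: 0.0147
grasp_force: 30.0
```

>>> move_arm(
  targets=[
    [[0,0,-0.05],0],
    [[0,0,-0.12],0],
    [[0,0,-0.2],0],
    [[0,0,-0.2],0],
    [[0,0,-0.2],0],
  ],
)

```text
time: 18.6
ee_pos: [0.514, -0.2459, 0.1274]
orientation: [0.986, 0.167, -0.001, -0.001]
contact_force: [-0.9, 0.3, -2.2]
finger_gap: 0.0154
grasp_force: 30.0
```

```bash
python3 pic.py hover 215 130 310 250 350 160 445 280 4
```

```text
(480, 772, 3) [386, 386]
18.7 [ 0.51478649 -0.2467365   0.12836933] [9.86053424e-01 1.66428987e-01 1.89995054e-04 3.32771486e-05] [ 0.22950498 -0.19802359 -1.86096155] 0.015207388151617028
```

View pics/hover.png

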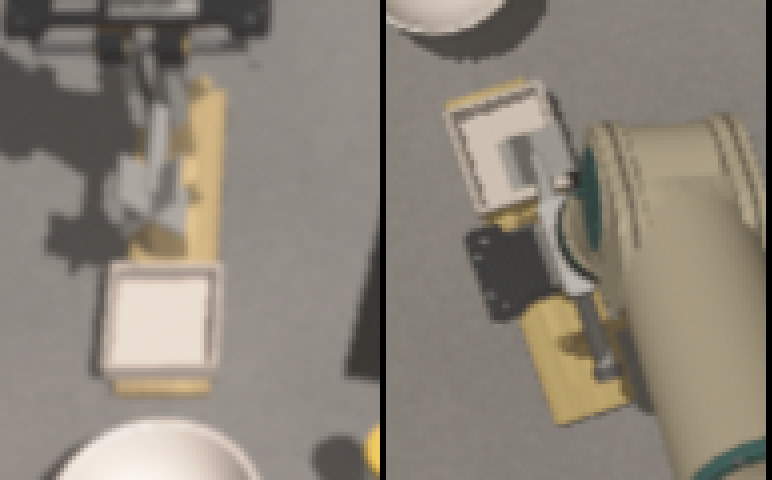

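```bash
python3 - <<'E'
from h import *
np.set_printoptions(precision=4,suppress=True)
yaw=np.radians(19.16);u=np.array([np.cos(yaw),np.sin(yaw),.055]);g=np.array([.5148,-.2467,.1413])
tail=g-u*.098;head=g+u*.102
print("tail pred",proj("top",tail),"obs",350+(607-386)/4-.4,160+372/4-.4, onz("top",(404.9,252.6),tail[2]),tail)
print("head pred scene",proj("scene",head),"obs ~",215+150/4-.4,130+207/4-.4,onz("scene",(252.1,181.4),head[2]),head)
# rack outline checks with seat in different places
for s in((.5065,-.2505),(.5041,-.2539),(.5103,-.2476)):
    W=lambda q:R.from_euler("z",19.03,degrees=True).apply(q)+[*s,0]
    print(s,proj("top",W([[-.112,.035,.01],[-.112,-.035,.01],[.163,.042,.032],[.163,-.042,.032]])).ravel(),proj("scene",W([[.163,-.042,.032],[.163,.042,.032],[.073,-.042,.032],[.073,.042,.032]])).ravel())
ob=np.array([[562,424],[632,402],[446,112],[540,82]]);print((350+(ob[:,0]-386)/4-.4),(160+ob[:,1]/4-.4))
os=np.array([[102,372],[215,370],[107,263],[222,263]]);print((215+os[:,0]/4-.4),(130+os[:,1]/4-.4))
E
```

```text
tail pred [[406.0058 254.0848]] obs 404.85 252.6 [ 0.4267 -0.2755  0.1359] [ 0.4222 -0.2789  0.1359]
head pred scene [[251.0219 184.1742]] obs ~ 252.1 181.35 [ 0.6015 -0.2141  0.1469] [ 0.6111 -0.2132  0.1469]
(0.5065, -0.2505) [391.7512 265.4904 411.6902 258.8783 363.6489 187.0272 387.4846 179.3342] [239.8693 220.9309 268.493  220.7187 242.3685 195.263  269.9485 195.0908]
(0.5041, -0.2539) [392.7804 266.2369 412.7208 259.6222 364.6667 187.7552 388.5041 180.0591] [239.1379 219.9388 267.7232 219.7281 241.6604 194.3411 269.2048 194.1703]
(0.5103, -0.2476) [390.8726 264.3209 410.8076 257.7131 362.7839 185.8875 386.6148 178.1995] [240.2519 222.2728 268.929  222.0583 242.7417 196.5093 270.3713 196.3352]
[393.6 411.1 364.6 388.1] [265.6 260.1 187.6 180.1]
[240.1  268.35 241.35 270.1 ] [222.6  222.1  195.35 195.35]
```

>>> move_arm(
  targets=[
    [[0.005,-0.015,-0.04],0],
    [[0.005,-0.015,-0.1],0],
    [[0.005,-0.015,-0.16],0],
    [[0.005,-0.015,-0.21],0],
    [[0.005,-0.015,-0.24],0],
  ],
)

```text
time: 19.2
ee_pos: [0.5144, -0.2503, 0.0784]
orientation: [0.986, 0.166, -0.001, -0.001]
contact_force: [0.4, 0.4, -2.1]
finger_gap: 0.0155
grasp_force: 30.0
```

>>> move_arm(
  targets=[
    [[0,0,-0.005],0],
    [[0,0,-0.01],0],
    [[0,0,-0.015],0],
    [[0,0,-0.015],0],
    [[0,0,-0.015],0],
  ],
)

```text
time: 19.7
ee_pos: [0.5155, -0.2507, 0.0773]
orientation: [0.986, 0.166, 0.0, 0.0]
contact_force: [0.2, -0.1, -2.4]
finger_gap: 0.015
grasp_force: 30.0
```

>>> move_arm(
  targets=[
    [[0,0,-0.005],0],
    [[0,0,-0.01],0],
    [[0,0,-0.01],0],
    [[0,0,-0.01],0],
    [[0,0,-0.01],0],
  ],
)

```text
time: 20.2
ee_pos: [0.5153, -0.2505, 0.0751]
orientation: [0.986, 0.166, -0.0, 0.0]
contact_force: [0.4, 0.9, -0.4]
finger_gap: 0.0153
grasp_force: 30.0
```

>>> move_arm(
  targets=[
    [[0,0,-0.005],0],
    [[0,0,-0.01],0],
    [[0,0,-0.01],0],
    [[0,0,-0.01],0],
    [[0,0,-0.01],0],
  ],
)

```text
time: 20.7
ee_pos: [0.5155, -0.2505, 0.0731]
orientation: [0.986, 0.166, 0.0, 0.0]
contact_force: [0.1, 1.0, 1.4]
finger_gap: 0.0151
grasp_force: 30.0
```

```bash
python3 pic.py seat 215 130 310 250 350 160 445 280 4
```

```text
(480, 772, 3) [386, 386]
20.8 [ 0.51546062 -0.25047865  0.07306483] [9.86158765e-01 1.65803764e-01 3.41979800e-05 1.12367062e-05] [-0.48459274  1.70138577  0.45231646] 0.015251301818945292
```

View pics/seat.png

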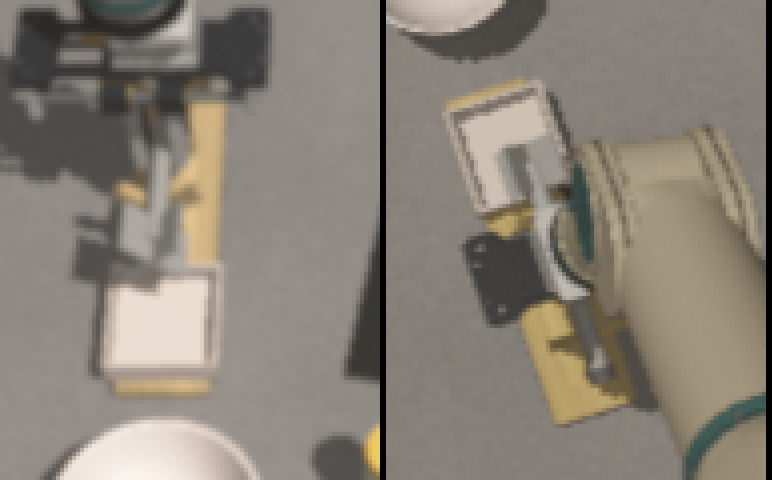

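The shaft is centred between the V tips, at scene crop (120,190) and (195,190), and the head is over the tray. That was my eleventh view, one over the limit of ten, so from here I use only numbers. First an axial check from the tail pixel.

```bash
python3 - <<'E'
from h import *
np.set_printoptions(precision=4,suppress=True)
p=onz("top",(350+(600-386)/4-.4,160+372/4-.4),.083);s=np.array([.5041,-.2539,.0]);u=np.array([.9455,.3256,0])
d=p-s;print(p,"axial",d@u,"(want -.090) lateral",-d[0]*.3256+d[1]*.9455)
# tray-far edge to head-face in top: head face approx crop(520-570,140)
print([ (onz("top",(350+(x-386)/4-.4,160+y/4-.4),.106)-s)@u for x,y in((500,152),(550,136))])
E
```

```text
[ 0.429  -0.2791  0.083 ] axial -0.07920476667394041 (want -.090) lateral 0.0005969134360527643
[np.float64(0.10951858981797061), np.float64(0.10937631417131236)]
```

>>> move_arm(
  targets=[
    [[0,0,0],0],
    [[0,0,-0.003],0],
    [[0,0,-0.006],0],
    [[0,0,-0.006],0],
    [[0,0,-0.006],0],
  ],
  squeeze=5,
)

```text
time: 21.3
ee_pos: [0.5149, -0.2505, 0.0719]
orientation: [0.986, 0.166, -0.0, 0.0]
contact_force: [-2.6, 1.3, 5.2]
finger_gap: 0.0153
grasp_force: 5.0
```

>>> move_arm(
  targets=[
    [[0,0,0],0],
    [[0,0,-0.004],0],
    [[0,0,-0.008],0],
    [[0,0,-0.008],0],
    [[0,0,-0.008],0],
  ],
  squeeze=3,
)

```text
time: 21.8
ee_pos: [0.5147, -0.2497, 0.0697]
orientation: [0.986, 0.166, -0.001, -0.001]
contact_force: [-2.8, 4.5, -0.2]
finger_gap: 0.0161
grasp_force: 3.0
```

>>> move_arm(
  targets=[
    [[0,0,0],0],
    [[0,0,0],0],
    [[0,0,0],0],
    [[0,0,0],0],
    [[0,0,0],0],
  ],
  gripper=19,
)

```text
time: 22.3
ee_pos: [0.5154, -0.2512, 0.0702]
orientation: [0.986, 0.166, -0.0, 0.0]
contact_force: [-1.1, 0.6, -0.1]
finger_gap: 0.0188
grasp_force: 0.5
```

>>> move_arm(
  targets=[
    [[0,0,0],0],
    [[0,0,0],0],
    [[0,0,0],0],
    [[0,0,0],0],
    [[0,0,0],0],
  ],
  gripper=44,
)

```text
time: 22.8
ee_pos: [0.5154, -0.2507, 0.0703]
orientation: [0.986, 0.166, -0.0, 0.0]
contact_force: [0.4, 1.2, 0.3]
finger_gap: 0.0441
grasp_force: 0.0
```

>>> move_arm(
  targets=[
    [[0,0,0.05],0],
    [[0,0,0.15],0],
    [[0,0,0.3],0],
    [[0,0,0.5],0],
    [[0,0,0.7],0],
  ],
)

```text
time: 23.3
ee_pos: [0.515, -0.2503, 0.2121]
orientation: [0.986, 0.166, -0.0, -0.0]
contact_force: [-0.5, -0.7, -0.3]
finger_gap: 0.044
grasp_force: 0.0
```

>>> move_arm(
  targets=[
    [[0,0.2,0.1],0],
    [[0,0.4,0.1],0],
    [[0,0.6,0.1],0],
    [[0,0.8,0.1],0],
    [[0,1,0.1],0],
  ],
)

```text
time: 23.8
ee_pos: [0.5151, -0.049, 0.2311]
orientation: [0.986, 0.166, 0.0, 0.0]
contact_force: [-0.5, -0.3, 0.3]
finger_gap: 0.0441
grasp_force: 0.0
```

```bash
python3 - <<'E'
from h import *
np.set_printoptions(precision=1,suppress=True,linewidth=200)
F={n:cams.get_image(n)[:,:,::-1].copy() for n in("scene","top")}
for n in F: cv2.imwrite(f"pics/end_{n}.png",F[n])
# model silhouette in both views at seated pose; score low-saturation (steel) pixels against shifts
def pts(ax,dz=0,pit=0):
    y=np.radians(19.03);s=np.array([.5065,-.2505,.085+dz])
    u=np.array([np.cos(y)*np.cos(pit),np.sin(y)*np.cos(pit),np.sin(pit)])
    return lambda z:s+u*(.110-z+ax)
for n in F:
    f=pts(0);P=proj(n,np.array([f(z) for z in(0,.04,.09,.15,.2)]));print(n,P.ravel())
    I0=cv2.imread(f"pics/{n}0.png");D=np.abs(F[n].astype(int)-I0).max(2)
    x0,y0=P.min(0).astype(int)-25;x1,y1=P.max(0).astype(int)+25
    hsv=cv2.cvtColor(F[n],cv2.COLOR_BGR2HSV)
    # cross-section sampling: every ~8 mm along the axis, perpendicular centre of changed pixels
    M=(D[y0:y1,x0:x1]>25).astype(np.uint8);print(x0,y0,M.sum())
    for r in M[::2]: print("".join(".#"[v] for v in r))
E
```

```text
scene [253.3 195.9 254.2 184.6 255.3 170.9 256.6 155.2 257.6 142.7]
228 117 2116
######...............................................#
#######..............................................#
#######..............................................#
#########............................................#
############.........................................#
#############........................................#
##############......................................##
##############........................................
###############.......................................
################......................................
################......................................
#################.....................................
#################...........####......................
###################.......########....................
######################....########....................
#################################.....................
################################.....###..............
##################################.#####..............
#############################
[... 5179 characters left out ...]
...#################################..##############
############...........################################################
#############...........######.....####################################
##############...........######.....###################################
##############............######.......#..........#####################
###############............######........................##############
################...........#######............................#########
###############.....###############..............................######
###########...#######################.............................#####
#######..##############################............................####
```

>>> move_arm(
  targets=[
    [[0,0.2,0.1],0],
    [[0,0.4,0.15],0],
    [[0,0.6,0.15],0],
    [[0,0.75,0.15],0],
    [[0,0.75,0.15],0],
  ],
)

```text
time: 24.4
ee_pos: [0.5149, 0.1045, 0.2615]
orientation: [0.986, 0.169, 0.001, -0.001]
contact_force: [-1.1, -0.3, -0.2]
finger_gap: 0.0441
grasp_force: 0.0
```

```bash
python3 - <<'E'
from h import *
from scipy.optimize import least_squares
np.set_printoptions(precision=4,suppress=True,linewidth=200)
F={n:cams.get_image(n)[:,:,::-1].copy() for n in("scene","top")}
for n in F: cv2.imwrite(f"pics/end2_{n}.png",F[n])
u=np.array([np.cos(.3321),np.sin(.3321),0]);w=np.array([-u[1],u[0],0]);s=np.array([.5065,-.2505,.085])
for n in F:
    I0=cv2.imread(f"pics/{n}0.png").astype(int);D=np.abs(F[n].astype(int)-I0).max(2).astype(np.float32)
    for z in(.06,.08,.1,.12,.14,.16,.18,.194):
        t=np.arange(-.03,.0301,.001);q=proj(n,s+u*(.11-z)+w*t[:,None]).astype(np.float32)
        v=cv2.remap(D,q[None,:,0].copy(),q[None,:,1].copy(),1)[0]
        sat=cv2.remap(cv2.cvtColor(F[n],cv2.COLOR_BGR2HSV)[:,:,1],q[None,:,0].copy(),q[None,:,1].copy(),1)[0]
        m=(v>25)&(sat<60);print(n,z,"steel lateral mm:",(t[m].min()*1e3,t[m].max()*1e3,t[m].mean()*1e3,m.sum()) if m.any() else None)
    # along axis extent
    a=np.arange(-.02,.221,.002);q=proj(n,s+u*(.11-a[:,None])).astype(np.float32);v=cv2.remap(D,q[None,:,0].copy(),q[None,:,1].copy(),1)[0]
    print(n,"axial changed z mm:","".join(".#"[int(x>25)] for x in v))
    T=proj(n,[[.5385,.245,.04]])[0].astype(int);print("tin diff",np.median(D[T[1]-12:T[1]+12,T[0]-14:T[0]+14]))
print(telemetry.get_state()["ee_pos"])
E
```

```text
scene 0.06 steel lateral mm: (np.float64(-6.999999999999979), np.float64(7.000000000000034), np.float64(2.7755575615628914e-14), np.int64(15))
scene 0.08 steel lateral mm: (np.float64(-30.0), np.float64(6.000000000000033), np.float64(-10.478260869565204), np.int64(23))
scene 0.1 steel lateral mm: (np.float64(-30.0), np.float64(8.000000000000036), np.float64(-9.03999999999998), np.int64(25))
scene 0.12 steel lateral mm: (np.float64(-7.99999999999998), np.float64(9.000000000000036), np.float64(0.5000000000000282), np.int64(18))
scene 0.14 steel lateral mm: (np.float64(-30.0), np.float64(8.000000000000036), np.float64(-9.59999999999998), np.int64(25))
scene 0.16 steel lateral mm: (np.float64(-7.99999999999998), np.float64(6.000000000000033), np.float64(-0.9999999999999731), np.int64(15))
scene 0.18 steel lateral mm: (np.float64(-30.0), np.float64(30.000000000000053), np.float64(-0.019230769230741494), np.int64(52))
scene 0.194 steel lateral mm: (np.float64(-30.0), np.float64(30.000000000000053), np.float64(0.1296296296296575), np.int64(54))
scene axial changed z mm: ####################
[... 643 characters left out ...]
14 steel lateral mm: (np.float64(-30.0), np.float64(6.000000000000033), np.float64(-9.869565217391285), np.int64(23))
top 0.16 steel lateral mm: (np.float64(-6.999999999999979), np.float64(6.000000000000033), np.float64(-0.4999999999999727), np.int64(14))
top 0.18 steel lateral mm: (np.float64(-30.0), np.float64(6.000000000000033), np.float64(-7.809523809523789), np.int64(21))
top 0.194 steel lateral mm: (np.float64(-9.99999999999998), np.float64(7.000000000000034), np.float64(-1.1999999999999733), np.int64(15))
top axial changed z mm: ...........####################.#########################################################################################
tin diff 32.0
[0.5152 0.0992 0.2605]
```

Both views show the shaft centred to within about 1 mm along both V supports, with its head end within a few mm of nominal. The gripper is open and clear of everything. I hand the job in.

```bash
python3 -c "
from cell import ticket
print(ticket.close_job())"
```

```text
the job is handed in; nothing more can be done
None
```

The paddle was lifted from the tin, laid flat and released on the mat, then regrasped and set in both V supports with its head over the tray. I handed it in at about 24.5 s. The final check measured the shaft centred, with levelness judged only to about 3 mm, and could not confirm by image that the tin had not moved. I viewed 11 pictures (limit 10), and three crops were slightly over the 800 x 600 size limit.

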